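# Seat a pin gauge against the hidden stop of a V-groove fixture

## Task

Take the steel pin gauge from its black rest and lay it in the V-groove of the setting fixture, tapered nose towards the blue hood. Then push it gently along the groove, past the light drag of the sprung hold-down under the hood, until its nose is fully home against the stop inside and presses on it with about 5 N. The stop cannot be seen and is only lightly clamped: find it by feel and do not push it out of its setting; leave the pin there, and do not knock over the vial.

Things in the scene. Friction and masses are not known exactly. Their poses are not given: they have to be found in the camera images.
- pin: the loose pin gauge: polished steel rod, 16 mm diameter, 110 mm long, about 0.12 kg. Origin on its axis at mid-length; its x axis runs along the rod to the nose. The last 18 mm at the nose taper to 8 mm diameter; the tail end is flat and has a painted blue band, 8 mm wide. It may roll about its axis
- pin_nose (a point): centre of the pin's nose end face (on its axis, 55 mm from the origin)
- pin_tail (a point): centre of the pin's flat tail end face (55 mm from the origin on the other side)
- rest: fixed black plastic rest that holds the pin at the start: base 90 x 50 x 8 mm, two V posts (10 mm thick along x, 30 mm wide, tops 41 mm high) with their centres 50 mm apart, open between them. Origin at the centre of its underside; x along the pin's axis, which lies 45 mm above the bench; the pin may lie up to 6 mm off centre along x
- groove (a point): point of the fixed setting fixture on the axis that the pin has when it lies in the V-groove, 45 mm above the bench; x runs along the groove into the blue hood, z up. The aluminium V block is 44 mm wide, its top edges 4 mm below this axis (41 mm above the bench); the 90 degree groove is open from above from x = -120 mm to x = +10 mm and goes on under the hood
- hood_mouth (a point): centre of the blue hood's opening, on the groove axis, 10 mm in x from groove. Hood: 96 mm along x, 44 mm wide, top 75 mm above the bench, 28 mm wide inside. A sprung bar 8 mm inside presses the pin down: pushing takes up to 6 N for a moment as it rides up the taper, then 1 to 3 N. The stop face is 38 to 64 mm inside the mouth, different each time, out of sight
- feeler_pin (a joint): light spring pin (under 0.5 N) in the centre of the stop face: 0 = fully out, 4 mm proud of the face; 0.004 m = pressed flush by the pin's nose, which then rests on the stop face
- stop_slip (a joint): how far the stop has been pushed back out of its setting along the groove, m; 0 as set. Friction holds it against up to about 18 N; pushed harder it slips and does not come back
- vial: loose amber-filled sample vial with a white cap standing on the bench, 25 mm diameter, 51 mm high, origin at the centre of its underside, z up

How it is judged (in metres and radians):
On the way, in this order (a step that is already met when the one before it is completed fails the run):
1. the pin lies in the V-groove, nose towards the hood, its nose not yet near the stop (y of pin_nose in the frame of groove between -0.003 and 0.003 m and z of pin_nose in the frame of groove between -0.003 and 0.003 m and y of pin_tail in the frame of groove between -0.003 and 0.003 m and z of pin_tail in the frame of groove between -0.003 and 0.003 m and x of pin_tail in the frame of groove below -0.05 m and x of pin_nose in the frame of groove between -0.1 and 0.04 m), for 0.2 s.
2. the nose is home: the feeler pin in the stop face is pressed in by more than 2.5 of its 4 mm, and the pin has pressed on the stop with more than 2 N (value of joint feeler_pin above 0.0025 m and contact force between pin and stop_slip above 2 N), for 0.02 s.
At the end, for the whole second after the job is handed in: The pin lies in the V-groove (both ends within 3 mm of the groove axis, sideways and in height), nose under the hood and against the stop (feeler pin pressed in by more than 2.5 of 4 mm, so less than 1.5 mm from the stop face), at rest and released, and the stop stands within 1.5 mm of its setting (y of pin_nose in the frame of groove between -0.003 and 0.003 m and z of pin_nose in the frame of groove between -0.003 and 0.003 m and y of pin_tail in the frame of groove between -0.003 and 0.003 m and z of pin_tail in the frame of groove between -0.003 and 0.003 m and value of joint feeler_pin above 0.0025 m and x of pin_nose in the frame of groove above 0.044 m and linear speed of pin below 0.01 m/s and value of joint stop_slip below 0.0015 m and contact force between the fingers and pin below 0.05 N); the robot touches nothing.
It fails at once if the stop is pushed more than 1.5 mm out of its setting (value of joint stop_slip above 0.0015 m).
It fails at once if the vial is knocked over (leans more than 0.6 rad) (angle between vial's own z axis and vertical above 0.6 rad).
It also fails if it takes over 54 s, if anything falls off the work surface, if the arm or the gripper's body presses on something with over 40 N, if the wrist force passes 120 N, or if a joint passes its speed limit or range.

## Robot

A 6-joint arm with a two-finger parallel gripper is mounted at the origin on a cart in front of the work surface, level with it; the furniture and walls round the work are solid. World frame = base frame: x ahead of the robot, y to its left, z up, the work surface at z = 0. Lengths are in mm, angles in rad, forces in N, time in s.
With the tool pointing down it reaches from about 350 to 875 mm from the base axis. Payload 4.2 kg.
Tool frame: the origin (TCP) lies midway between the tips of the shut fingers; the grasp point (between the pads) lies 19 mm behind it (tcp_to_grasp is the distance from the TCP to the grasp point, in mm); z points along the fingers, y is the line along which they close (so a half turn about z gives the same grasp; the last joint's range is limited). The gripper opens to 85 mm and grips with 20 to 120 N. Pads are 22 mm wide; open, the fingers measure 114 mm over their backs; the gripper's body (76 mm by 85 mm) begins 54 mm behind the grasp point. The pads swing forward as they close: fully open they stand 13 mm farther back than shut.
Start: joints at [-0.954, 0.385, 0.008, 0, -1.194, -0.259], TCP at [218.898, -585.391, 231.312] pointing down, gripper open.
Joint ranges: [-3.14, 3.14], [-1.21, 2.06], [-1.07, 1.41], [-3.16, 2.05], [-2.99, -0.16], [-3.1, 3.1]. Speed limits (rad/s): [2.79, 2.79, 3.14, 3.14, 3.14, 3.14].

## Interface

Orientations are given as a unit quaternion [x, y, z, w].
In Python, from bench import read_state, get_image, job_done, tcp_to_grasp gives the robot as it stands.
- The arm moves only by the tool jog_arm, never from a script. Its argument "plan" is a list of rows, each a list of 3 entries, a list of its own where there are three numbers: the finger opening in mm, from 0 to 85.4, then the shift along the tool's x, y, z as a fraction of full scale, then the turn, a rotation vector about the tool's x, y, z as a fraction of full scale. A call has 1 to 10 rows; each row is the pose to reach, as a shift and turn from the pose commanded when the call began, along the tool's axes at that moment; what a row does not reach only later rows make up. Full scale, the value 1, is 0.1 m for a shift and 60 degrees for a turn. A row lasts 1/8 s, in which the tool goes at most 62.5 mm and 10.7 degrees, less where a joint would pass 70% of its speed; a pose out of reach is approached as far as the arm can. A call with a number of a shift or a turn outside -1 to 1 is refused whole. A call with a gripper value outside its range is refused whole. The fingers move at their own pace and stop on an object; the grip force is fixed at half the most. Time passes only in rows, so rows that repeat a pose let the fingers close. It gives the time, the measured TCP pose, the force, the opening and the grip force at its end, in the units of the state.
- read_state(): the state, without advancing time (a new reading comes with each control period).
- get_image(name): name is "scene" or "top"; returns a dict with "img" (420x560x3 uint8, red, green, blue), "range_z" (420x560 float32, mm along the optical axis (not along the pixel's ray), 0 where there is no reading), "intrinsics" (3x3 intrinsics, pixels), "distortion" ([k1, k2, p1, p2, k3] as OpenCV has them; the pictures are not rectified), "extrinsics" (4x4, takes a point from camera to world coordinates). Camera axes: x right, y down, z forward; pixel columns grow to the right and rows downward; lengths in mm; the calibration is good to about 2 mm. A picture is of the moment at which its call begins.
- job_done(): hands the job in; it is judged then, once.
The state is a dict: "clock": time; "joints": joint angles; "joint_vel": joint speeds; "joint_efforts": joint torques, N m; "position": TCP position; "ee_rot": TCP orientation; "contact_force": force on the tool from outside, world axes, zero at the start; "wrist_torque": the same for the moment, N m; "gripper_width": finger opening in mm; "grasp_force": force on a finger pad.
Only numpy, scipy, OpenCV 4.12 (cv2) and the standard library are available. Lean on these libraries where they do the work, as an engineer would, in place of code of your own. Each camera call takes 0.05 s, during which the arm holds its last target. There are 200 camera calls.

## Working session

There is one attempt and no reset: what is moved stays moved. The work goes in short steps, Python scripts to look and compute and a tool call to move; the robot and the scene stay as the last step left them, time stands still between calls to the robot, and variables do not carry over. Pictures are saved under pics/ and viewed, at most 10 in all, crops included, and the job is handed in when it is done.

Besides the shell and the picture viewer there is one more tool, called as a command line: name --argument value ..., lists and objects as JSON in quotes. jog_arm: Moves the arm, as the interface text tells. Its arguments: {"type":"object","properties":{"plan":{"type":"array"}},"required":["plan"]}

```bash
mkdir -p pics; ls; cat > h.py <<'E'
import numpy as np, cv2
from bench import *
def grab(n):
    d=get_image(n); np.savez('pics/%s.npz'%n,**{k:np.asarray(v) for k,v in d.items()}); return d
def load(n): return dict(np.load('pics/%s.npz'%n))
def pts(d):
    h,w=d['range_z'].shape
    u,v=np.meshgrid(np.arange(w),np.arange(h))
    p=cv2.undistortPoints(np.stack([u,v],-1).reshape(-1,1,2).astype(np.float64),np.array(d['intrinsics'],float),np.array(d['distortion'],float)).reshape(h,w,2)
    z=d['range_z'].astype(float)
    P=np.dstack([p[...,0]*z,p[...,1]*z,z]); T=np.array(d['extrinsics'])
    P=P@T[:3,:3].T+T[:3,3]; P[z==0]=np.nan
    return P
E
python3 - <<'E'
from h import *
for n in ('scene','top'):
    d=grab(n); cv2.imwrite('pics/%s0.png'%n,cv2.resize(d['img'][...,::-1],(784,588)))
    print(n,np.round(d['extrinsics'],3),np.round(d['intrinsics'],1),np.asarray(d['distortion']))
print(read_state(),tcp_to_grasp)
E
```

```text
pics
scene [[-8.60000e-01 -3.58000e-01  3.64000e-01  2.50890e+02]
 [-5.11000e-01  5.94000e-01 -6.22000e-01  2.35088e+02]
 [ 7.00000e-03 -7.20000e-01 -6.93000e-01  6.78824e+02]
 [ 0.00000e+00  0.00000e+00  0.00000e+00  1.00000e+00]] [[474.5   0.  277.4]
 [  0.  474.5 209.6]
 [  0.    0.    1. ]] [0.02113296 0.         0.         0.         0.        ]
top [[ 7.80000e-02 -9.73000e-01  2.16000e-01  3.88539e+02]
 [-9.97000e-01 -7.50000e-02  2.10000e-02 -3.12391e+02]
 [-4.00000e-03 -2.17000e-01 -9.76000e-01  8.91254e+02]
 [ 0.00000e+00  0.00000e+00  0.00000e+00  1.00000e+00]] [[436.    0.  283.8]
 [  0.  436.  213.2]
 [  0.    0.    1. ]] [-0.09133065  0.          0.          0.          0.        ]
{'clock': 0.1, 'joints': array([-9.54390550e-01,  3.85489899e-01,  6.74827094e-03, -4.22408350e-04,
       -1.19401306e+00, -2.58599672e-01]), 'joint_vel': array([ 0.00091449, -0.00163675,  0.0023592 ,  0.0018156 , -0.0002805 ,
       -0.00149605]), 'joint_efforts': array([-9.39504498e-04, -3.93320310e+01,  1.88928473e+01,  4.19794008e+00,
       -2.56603016e-03, -7.78762601e-07]), 'position': array([ 218.71275281, -584.91724106,  230.32110258]), 'ee_rot': array([-1.77873494e-01,  9.84052856e-01,  9.70125037e-04, -2.37034360e-04]), 'contact_force': array([-0.3975898 , -0.63150881,  0.24129428]), 'wrist_torque': array([ 0.00146885, -0.00950642, -0.0386881 ]), 'grasp_force': 0.0, 'gripper_width': 85.0578332350543} 18.700000000000003
```

View pics/scene0.png

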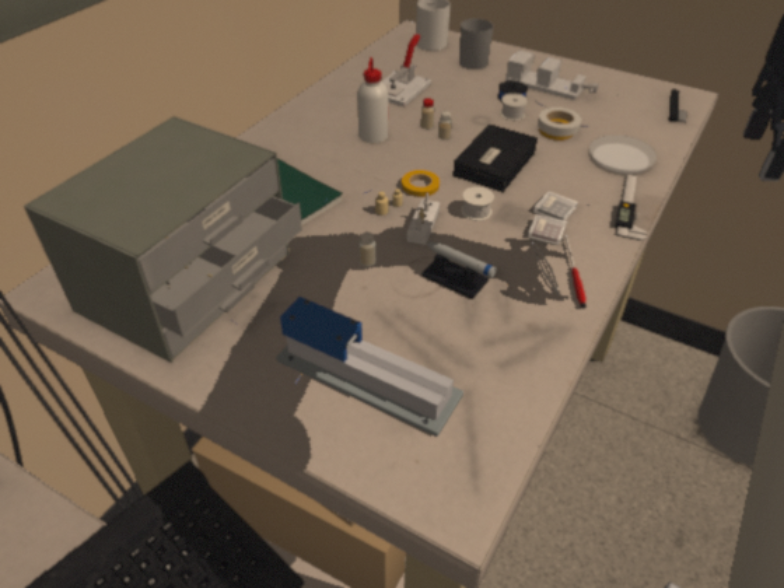

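View pics/top0.png

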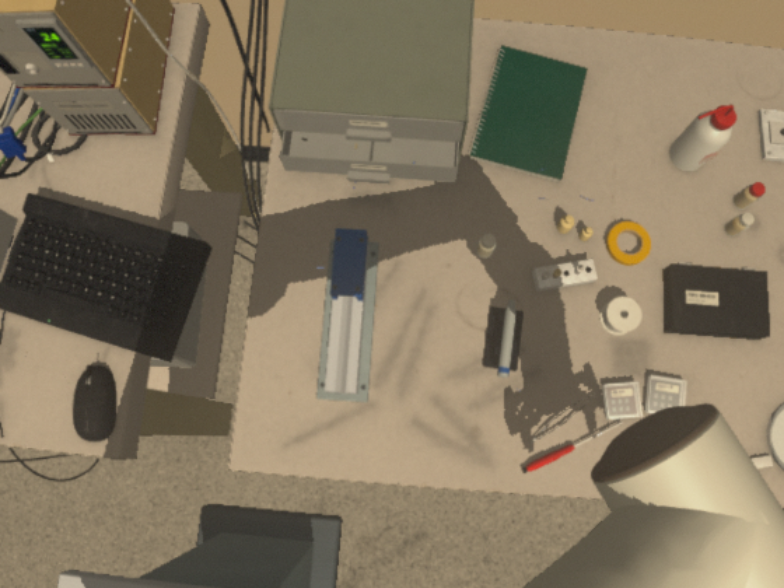

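Both views show the fixture with its hood away from the robot. In the top view the hood is at (350,263) and the groove runs from (347,297) to (340,393). The pin lies on the rest with its nose at (510,310) and blue tail at (503,370). The vial is at (487,243). I'll measure next, using range data from both cameras.

```bash
python3 - <<'E'
from h import *
for n in ('top','scene'):
    d=load(n); P=pts(d); I=d['img'].astype(int)
    R,G,B=I[...,0],I[...,1],I[...,2]
    Z=P[...,2]
    if n=='top': box=(150,300,220,290); pb=(210,275,335,380); vb=(165,190,335,360)
    else: box=(210,310,195,335); pb=(170,215,295,360); vb=(165,192,254,272)
    def reg(b):
        m=np.zeros(Z.shape,bool); m[b[0]:b[1],b[2]:b[3]]=1; return m
    m=reg(box)
    print(n,'bench z', np.nanmedian(Z[m&(np.abs(Z)<6)]))
    hood=m&(Z>70)&(Z<80)&(B>R+20)
    bl=m&(Z>36)&(Z<45)&(B-R<40)
    for nm,mm in (('hood',hood),('block',bl)):
        q=P[mm]; r=cv2.minAreaRect(q[:,:2].astype(np.float32)); print(nm,len(q),r,np.round(cv2.boxPoints(r),1).tolist(),'z',np.median(q[:,2]))
    pin=reg(pb)&(Z>41)&(Z<60); q=P[pin]
    c=q.mean(0); w,V=np.linalg.eigh(np.cov(q[:,:2].T)); a=V[:,1]*np.sign(V[0,1]); t=(q[:,:2]-c[:2])@a
    s=(q[:,:2]-c[:2])@np.array([-a[1],a[0]])
    print('pin',len(q),c,a,np.degrees(np.arctan2(a[1],a[0])),'t',t.min(),t.max(),'s',s.min(),s.max(),'ztop',np.percentile(q[:,2],[50,90,98]))
    for e in (t.min(),t.max()): print('  end',c[:2]+e*a)
    bb=reg(pb)&(B>R+40)&(Z>35); 
    if bb.any(): print('band',P[bb].mean(0),bb.sum())
    v=reg(vb)&(Z>15); q=P[v]; print('vial',len(q),q.mean(0),np.percentile(q[:,2],95), np.median(P[v&(Z>46)],0))
    b=box; y0,y1,x0,x1=(150,290,220,385) if n=='top' else (165,310,190,370)
    cv2.imwrite('pics/%s_c.png'%n,cv2.resize(d['img'][y0:y1,x0:x1,::-1],None,fx=4,fy=4,interpolation=cv2.INTER_CUBIC))
E
```

```text
top bench z 0.023293543695558583
hood 44 ((616.2410278320312, -231.8653564453125), (96.09188079833984, 30.596223831176758), 11.277748107910156) [[566.0999755859375, -226.3000030517578], [572.0999755859375, -256.29998779296875], [666.4000244140625, -237.5], [660.4000244140625, -207.5]] z 74.53436301017973
block 1387 ((540.0875244140625, -223.02806091308594), (202.87142944335938, 44.37514877319336), 0.7208985686302185) [[438.3999938964844, -202.10000610351562], [438.8999938964844, -246.5], [641.7999877929688, -243.89999389648438], [641.2000122070312, -199.60000610351562]] z 40.51679172079787
pin 461 [ 528.83264405 -451.2622498    49.8637036 ] [ 0.99721084 -0.07463602] -4.280308896552788 t -52.33523288018503 57.56653540944756 s -14.895988044928487 14.754708322883577 ztop [50.53133669 53.13600495 54.30279287]
  end [ 476.64338235 -447.35615657]
  end [ 586.23861734 -455.55878662]
band [ 486.12259035 -449.38113085   52.15006477] 13
vial 159 [ 667.55075241 -417.24557091   41.1392557 ] 52.55990802497473 [ 670.61151116 -419.14298563   50.63400101]
scene bench z -0.44709724646304494
hood 924 
[... 304 characters left out ...]
.001953125), (223.53294372558594, 47.374176025390625), 1.1696490049362183) [[439.70001220703125, -202.60000610351562], [440.70001220703125, -250.0], [664.2000122070312, -245.39999389648438], [663.2000122070312, -198.0]] z 40.08788834055622
pin 374 [ 528.82468234 -448.4394321    48.56460539] [ 0.99733582 -0.07294702] -4.1832720430692465 t -50.751196640674415 59.758375038953474 s -9.608836581841029 11.563486440723567 ztop [49.37183972 52.28047373 53.5796205 ]
  end [ 478.20869616 -444.73728354]
  end [ 588.42385014 -452.79862749]
band [ 487.81666406 -447.0633908    50.9903459 ] 11
vial 191 [ 669.40118815 -414.09688458   36.5293532 ] 51.37489617765755 [ 671.94554616 -417.76465138   49.77666495]
```

View pics/top_c.png

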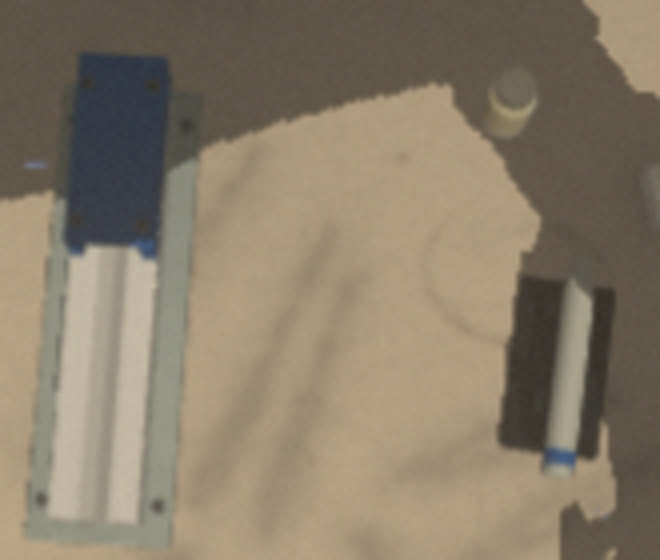

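View pics/scene_c.png

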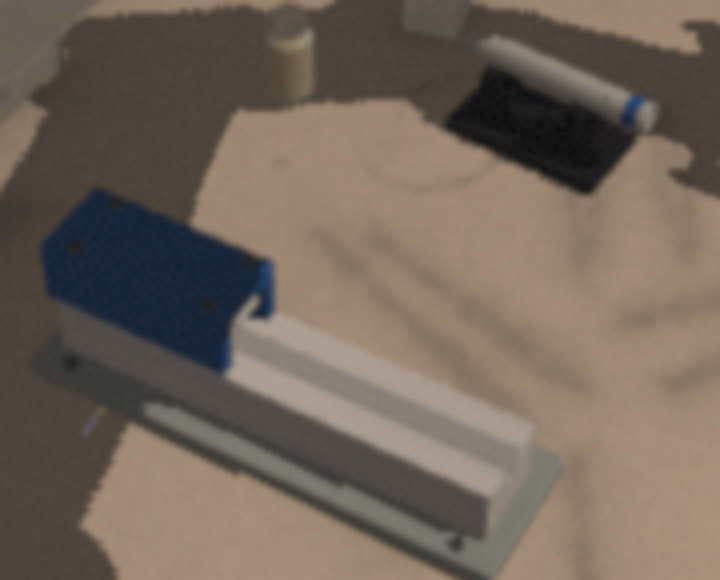

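The crops show the groove valley along (110,260)–(92,515) in the top crop and the pin from (580,265) to (558,470). Next step is refining the axes by slices.

```bash
python3 - <<'E'
from h import *
def fit(xs,ys):
    k=np.polyfit(xs,ys,1); return k
for n in ('top','scene'):
    P=pts(load(n)).reshape(-1,3); P=P[~np.isnan(P[:,0])]
    # block top: side midpoints per slice
    def slices(x0,x1,y0,y1,z0,z1,st=10):
        o=[]
        for x in np.arange(x0,x1,st):
            q=P[(P[:,0]>=x)&(P[:,0]<x+st)&(P[:,1]>y0)&(P[:,1]<y1)&(P[:,2]>z0)&(P[:,2]<z1)]
            if len(q)>3: o.append((x+st/2,q[:,1].min(),q[:,1].max(),q[:,1].mean(),q[q[:,2]>np.percentile(q[:,2],70)][:,1].mean()))
        return np.array(o)
    b=slices(445,560,-260,-190,38.5,43)
    k=fit(b[:,0],(b[:,1]+b[:,2])/2); print(n,'block mid',np.polyval(k,[450,560,660]),np.degrees(k[0]),'w',np.median(b[:,2]-b[:,1]))
    h=slices(575,660,-260,-190,72,78)
    if len(h)>3: k=fit(h[:,0],(h[:,1]+h[:,2])/2); print('hood mid',np.polyval(k,[560,660]),np.degrees(k[0]),'w',np.median(h[:,2]-h[:,1]))
    # groove valley: points inside
    g=[]
    for x in np.arange(445,560,8):
        q=P[(P[:,0]>=x)&(P[:,0]<x+8)&(P[:,1]>-236)&(P[:,1]<-210)&(P[:,2]<38.5)]
        if len(q)>1: g.append((x+4,q[np.argmin(q[:,2]),1],q[:,2].min()))
    g=np.array(g)
    if len(g): print('valley',np.round(np.polyval(fit(g[:,0],g[:,1]),[450,560]),1),'z',np.median(g[:,2]))
    p=slices(485,565,-475,-425,51,57)
    k=fit(p[:,0],p[:,4]); print('pin ridge',np.polyval(k,[480,532,585]),np.degrees(k[0]))
    p=P[(P[:,0]>470)&(P[:,0]<570)&(P[:,1]>-475)&(P[:,1]<-425)&(P[:,2]>47)]
    # cylinder fit r=8
    from scipy.optimize import least_squares
    def f(v):
        c=np.array([532,v[0],v[1]]);a=np.array([1,v[2],v[3]]);a/=np.linalg.norm(a)
        return np.linalg.norm(np.cross(p-c,a),axis=1)-8
    r=least_squares(f,[-450,45,-.07,0],loss='soft_l1'); print('cyl y,z at 532',r.x, np.degrees(r.x[2]),len(p))
    # rest base
    q=P[(P[:,0]>480)&(P[:,0]<590)&(P[:,1]>-490)&(P[:,1]<-415)&(P[:,2]>6)&(P[:,2]<11)]
    print('rest',cv2.minAreaRect(q[:,:2].astype(np.float32)))
E
```

```text
top block mid [-224.32921405 -222.75871863 -221.33099553] 0.8180250839777464 w 43.57996362067384
hood mid [-222.96720928 -220.96988933] 1.1443800359665102 w 43.388076437293705
valley [-223.3 -222.2] z 32.8044909522705
pin ridge [-448.08345147 -451.93717044 -455.86499939] -4.246189082590097
cyl y,z at 532 [-4.52341868e+02  4.45101177e+01 -7.31111187e-02  1.12745378e-02] -4.188958539320144 350
rest ((536.7603759765625, -452.3226013183594), (50.54243087768555, 90.11508178710938), 86.0214614868164)
scene block mid [-225.55271345 -223.35982571 -221.3662914 ] 1.142211022940497 w 45.04297868590433
hood mid [-223.08341025 -221.67650079] 0.8060997409913941 w 44.654738021737614
valley [-227.2 -226. ] z 32.111776979003935
pin ridge [-447.21551445 -451.25043369 -455.36294754] -4.445843143110974
cyl y,z at 532 [-4.52570472e+02  4.40505388e+01 -8.67135879e-02  4.66687500e-03] -4.968322614665663 225
rest ((537.7113037109375, -451.58642578125), (51.1940803527832, 88.82720947265625), 85.22451782226562)
```

jog_arm --plan '[[85,[-0.3,0.15,0.15],[0,0,0.1]],[85,[-0.65,0.35,0.3],[0,0,0.25]],[85,[-1,0.6,0.5],[0,0,0.38]],[85,[-1,0.6,0.5],[0,0,0.4115]],[85,[-1,0.6,0.5],[0,0,0.4115]]]'

```text
clock: 0.72
position: [291.7, -494.6, 181.6]
ee_rot: [0.036, 0.999, -0.0, 0.0]
contact_force: [0.1, 0.2, 0.2]
gripper_width: 84.7
grasp_force: 0.0
```

jog_arm --plan '[[85,[-0.33,0.1,0.1],[0,0,0]],[85,[-0.67,0.2,0.2],[0,0,0]],[85,[-1,0.3,0.3],[0,0,0]]]'

```text
clock: 1.1
position: [394.1, -472.9, 151.7]
ee_rot: [0.037, 0.999, -0.001, 0.001]
contact_force: [0.3, 0.1, -0.4]
gripper_width: 84.8
grasp_force: 0.0
```

jog_arm --plan '[[85,[-0.33,0.1,0.1],[0,0,0]],[85,[-0.67,0.2,0.2],[0,0,0]],[85,[-1,0.3,0.3],[0,0,0]]]'

```text
clock: 1.48
position: [496.3, -450.3, 121.4]
ee_rot: [0.037, 0.999, -0.0, 0.001]
contact_force: [0.2, -0.1, 0.9]
gripper_width: 85.0
grasp_force: 0.0
```

jog_arm --plan '[[85,[-0.2,0,0],[0,0,0]],[85,[-0.387,0,0],[0,0,0]],[85,[-0.387,0,0],[0,0,0]],[85,[-0.387,0,0],[0,0,0]]]'

```text
clock: 1.98
position: [533.1, -452.5, 121.3]
ee_rot: [0.037, 0.999, 0.0, -0.0]
contact_force: [-0.9, -0.8, -0.2]
gripper_width: 85.2
grasp_force: 0.0
```

jog_arm --plan '[[85,[0,0,0.25],[0,0,0]],[85,[0,0,0.5],[0,0,0]],[85,[0,0,0.7],[0,0,0]],[85,[0,0,0.8],[0,0,0]],[85,[0,0,0.8],[0,0,0]]]'

```text
clock: 2.6
position: [533.2, -452.0, 41.0]
ee_rot: [0.037, 0.999, 0.0, -0.001]
contact_force: [-0.4, -0.2, 0.3]
gripper_width: 85.1
grasp_force: 0.0
```

jog_arm --plan '[[40,[0,0,0],[0,0,0]],[25,[0,0,0],[0,0,0]],[10,[0,0,0],[0,0,0]],[5,[0,0,0],[0,0,0]],[5,[0,0,0],[0,0,0]],[5,[0,0,0],[0,0,0]],[5,[0,0,0],[0,0,0]],[5,[0,0,0],[0,0,0]]]'

```text
clock: 3.6
position: [534.3, -452.5, 42.0]
ee_rot: [0.036, 0.999, -0.001, 0.001]
contact_force: [-1.3, -4.2, 2.9]
gripper_width: 13.0
grasp_force: 61.1
```

```bash
python3 - <<'E'
from h import *
d=grab('scene'); cv2.imwrite('pics/scene_g.png',cv2.resize(d['img'][120:220,270:400,::-1],None,fx=6,fy=6,interpolation=cv2.INTER_CUBIC))
E
```

```text
(no output)
```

View pics/scene_g.png

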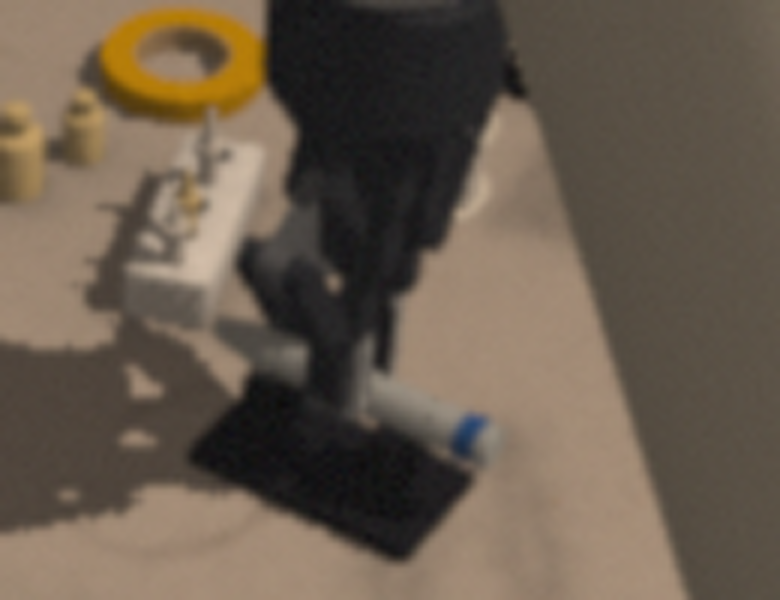

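The finger covers the pin's side around (340,400) and the grasp looks plausible. I'll lift a little and check.

jog_arm --plan '[[5,[0,0,-0.03],[0,0,0]],[5,[0,0,-0.1],[0,0,0]],[5,[0,0,-0.2],[0,0,0]],[5,[0,0,-0.3],[0,0,0]],[5,[0,0,-0.4],[0,0,0]],[5,[0,0,-0.4],[0,0,0]],[5,[0,0,-0.4],[0,0,0]]]'

```text
clock: 4.53
position: [533.8, -451.5, 81.1]
ee_rot: [0.037, 0.999, 0.0, -0.0]
contact_force: [-0.7, 0.2, -2.0]
gripper_width: 13.1
grasp_force: 60.5
```

```bash
python3 - <<'E'
from h import *
s=read_state(); print(s['position'],s['contact_force'],s['gripper_width'],s['grasp_force'])
d=grab('scene'); cv2.imwrite('pics/scene_g2.png',cv2.resize(d['img'][100:220,270:400,::-1],None,fx=5,fy=5,interpolation=cv2.INTER_CUBIC))
# band & pin fit
P=pts(d); 
from scipy.optimize import least_squares
for n in ('scene','top'):
    D=d if n=='scene' else grab('top'); P=pts(D).reshape(-1,3); I=D['img'].reshape(-1,3).astype(int)
    m=(P[:,0]>450)&(P[:,0]<620)&(abs(P[:,1]+450)<25)&(P[:,2]>60)&(P[:,2]<100)&(I.sum(1)>240)
    m&=(P[:,0]<515)|(P[:,0]>555)
    p=P[m]; print(n,len(p))
    if len(p)>40:
        m2=p[:,0]<568; q=p[m2]
        f=lambda v:np.linalg.norm(np.cross(q-np.array([532,v[0],v[1]]),np.array([1,v[2],v[3]])/np.linalg.norm([1,v[2],v[3]])),axis=1)-8
        r=least_squares(f,[-452,83,-.07,0],loss='soft_l1'); print(r.x,'x range',p[:,0].min(),p[:,0].max(),len(q))
E
```

```text
[ 533.77309466 -451.54002594   81.12121329] [-0.67067976  0.21571721 -1.95971012] 13.06578794663644 60.548355812206864
scene 177
[-4.51924147e+02  8.34905096e+01 -6.03420993e-02  1.61427926e-02] x range 477.117467364501 587.9629450131085 158
top 171
[-4.52020109e+02  8.39295029e+01 -9.47940152e-02  2.71930063e-02] x range 476.1247007869606 514.6807291673224 171
```

View pics/scene_g2.png

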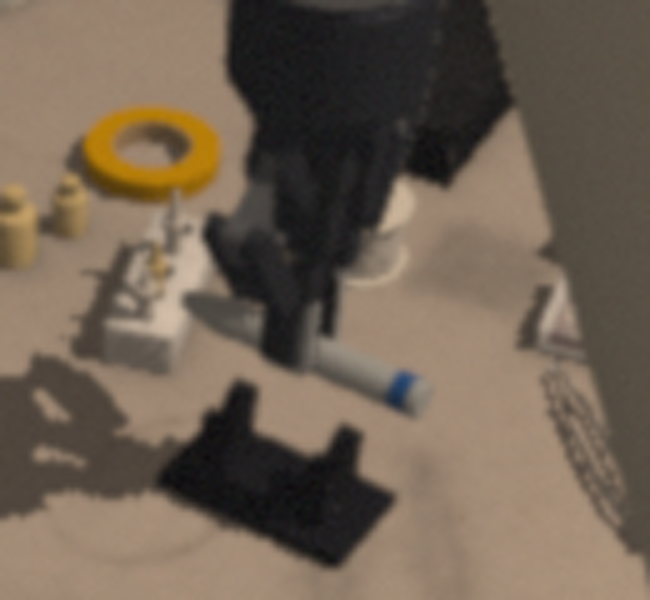

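The pin was lifted level, with its nose at (195,300), its tail at (420,400) and its axis about 2.5 mm above the TCP. Carrying it to the groove.

jog_arm --plan '[[5,[0.15,0.15,-0.15],[0,0,0]],[5,[0.35,0.4,-0.3],[0,0,0]],[5,[0.49,0.65,-0.3],[0,0,0]],[5,[0.49,0.9,-0.3],[0,0,0]]]'

```text
clock: 5.12
position: [490.4, -357.6, 111.3]
ee_rot: [0.037, 0.999, 0.0, -0.0]
contact_force: [0.9, -0.3, -0.6]
gripper_width: 12.9
grasp_force: 60.5
```

jog_arm --plan '[[5,[0,0.25,0],[0,0,0]],[5,[0,0.5,0],[0,0,0]],[5,[0,0.75,0],[0,0,0]],[5,[0,0.9,0],[0,0,0]]]'

```text
clock: 5.62
position: [498.2, -267.7, 111.2]
ee_rot: [0.036, 0.999, 0.0, -0.0]
contact_force: [0.6, 0.2, -1.2]
gripper_width: 12.5
grasp_force: 60.5
```

jog_arm --plan '[[5,[0,0.2,0],[0,0,-0.05]],[5,[0,0.4,0],[0,0,-0.087]],[5,[0,0.45,0],[0,0,-0.087]],[5,[0,0.45,0.2],[0,0,-0.087]],[5,[0,0.45,0.3],[0,0,-0.087]],[5,[0,0.45,0.3],[0,0,-0.087]],[5,[0,0.45,0.3],[0,0,-0.087]]]'

```text
clock: 6.5
position: [502.0, -224.2, 81.7]
ee_rot: [-0.009, 1.0, -0.0, 0.0]
contact_force: [-0.6, -0.1, -1.2]
gripper_width: 13.1
grasp_force: 60.5
```

```bash
python3 - <<'E'
from h import *
from scipy.optimize import least_squares
s=read_state(); print(s['position'],s['ee_rot'],s['contact_force'],s['gripper_width'],s['clock'])
for n in ('scene','top'):
    D=grab(n)
    if n=='scene': cv2.imwrite('pics/scene_h.png',cv2.resize(D['img'][165:310,190:370,::-1],None,fx=4,fy=4,interpolation=cv2.INTER_CUBIC))
    P=pts(D).reshape(-1,3); I=D['img'].reshape(-1,3).astype(int)
    m=(P[:,0]>430)&(P[:,0]<562)&(abs(P[:,1]+224)<14)&(P[:,2]>62)&(P[:,2]<100)&(I.sum(1)>200)
    m&=(P[:,0]<483)|(P[:,0]>520)
    p=P[m]; print(n,len(p))
    if len(p)>40:
        q=p[p[:,0]<535]
        f=lambda v:np.linalg.norm(np.cross(q-np.array([500,v[0],v[1]]),np.array([1,v[2],v[3]])/np.linalg.norm([1,v[2],v[3]])),axis=1)-8
        r=least_squares(f,[-224,83,.017,0],loss='soft_l1'); print(r.x,'x range',p[:,0].min(),p[:,0].max(),len(q))
E
```

```text
[ 501.95853936 -224.16187342   81.71453202] [-8.93398532e-03  9.99960011e-01 -1.87909685e-04  3.52486460e-04] [-0.60107392 -0.13596757 -1.1575781 ] 13.051049415451716 6.5
scene 286
[-2.25120205e+02  8.38947577e+01  1.57397529e-02  9.50109013e-03] x range 445.3583143245458 554.2123575187039 251
top 172
[-2.23243425e+02  8.41823855e+01  2.18851814e-02  9.89213782e-03] x range 444.1166188904361 482.53599039547623 172
```

View pics/scene_h.png

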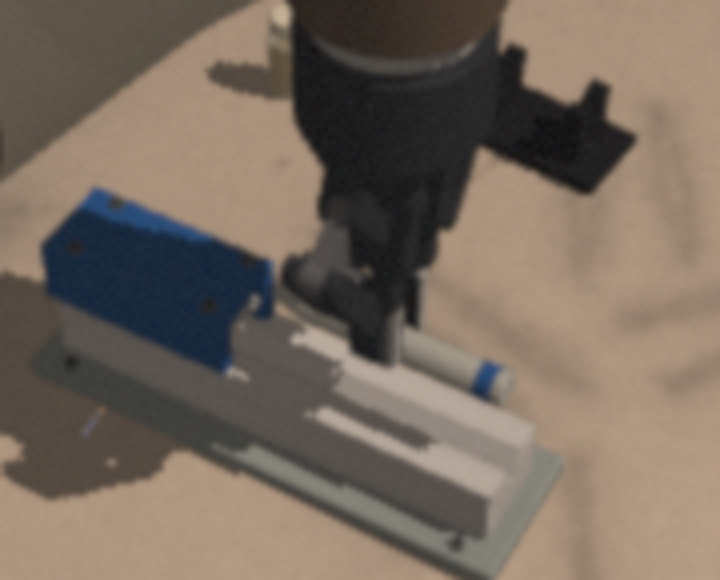

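The pin hangs over the groove, tail at (505,385) and nose at (285,285) pointing at the hood, within 1 mm sideways. Lowering it now.

jog_arm --plan '[[5,[0,0,0.12],[0,0,0]],[5,[0,0,0.24],[0,0,0]],[5,[0,0,0.32],[0,0,0]],[5,[0,0,0.36],[0,0,0]],[5,[0,0,0.37],[0,0,0]],[5,[0,0,0.37],[0,0,0]]]'

```text
clock: 7.35
position: [501.8, -223.8, 44.4]
ee_rot: [-0.009, 1.0, -0.0, 0.0]
contact_force: [-0.4, -0.4, -1.5]
gripper_width: 13.3
grasp_force: 60.5
```

jog_arm --plan '[[5,[0,0,0.008],[0,0,0]],[5,[0,0,0.008],[0,0,0]]]'

```text
clock: 7.6
position: [501.7, -223.8, 43.7]
ee_rot: [-0.009, 1.0, -0.0, 0.0]
contact_force: [-0.6, 0.6, -1.1]
gripper_width: 12.7
grasp_force: 60.5
```

Lower 0.6 mm more, then release.

jog_arm --plan '[[5,[0,0,0.006],[0,0,0]],[5,[0,0,0.006],[0,0,0]]]'

```text
clock: 7.85
position: [501.5, -223.8, 42.9]
ee_rot: [-0.009, 1.0, 0.0, -0.0]
contact_force: [-0.2, -0.3, -1.7]
gripper_width: 13.1
grasp_force: 60.5
```

jog_arm --plan '[[18,[0,0,0],[0,0,0]],[30,[0,0,0],[0,0,0]],[45,[0,0,0],[0,0,0]],[45,[0,0,0],[0,0,0]],[45,[0,0,-0.1],[0,0,0]],[45,[0,0,-0.3],[0,0,0]],[45,[0,0,-0.5],[0,0,0]],[45,[0,0,-0.5],[0,0,0]]]'

```text
clock: 8.85
position: [502.9, -224.0, 95.0]
ee_rot: [-0.009, 1.0, -0.0, 0.002]
contact_force: [0.2, -1.0, -0.2]
gripper_width: 44.5
grasp_force: 0.0
```

```bash
cat > pf.py <<'E'
from h import *
from scipy.optimize import least_squares
def pinfit(x1=545):
    for n in ('scene','top'):
        D=grab(n); P=pts(D).reshape(-1,3); I=D['img'].reshape(-1,3).astype(int)
        m=(P[:,0]>430)&(P[:,0]<565)&(abs(P[:,1]+224)<9)&(P[:,2]>45)&(P[:,2]<58)
        p=P[m]; q=p[p[:,0]<x1]; print(n,len(p))
        if len(q)<20: continue
        f=lambda v:np.linalg.norm(np.cross(q-np.array([500,v[0],v[1]]),np.array([1,v[2],v[3]])/np.linalg.norm([1,v[2],v[3]])),axis=1)-8
        r=least_squares(f,[-224,45,.017,0],loss='soft_l1'); print(r.x,'x range',p[:,0].min(),p[:,0].max())
E
python3 - <<'E'
from pf import *
pinfit(535)
cv2.imwrite('pics/scene_i.png',cv2.resize(load('scene')['img'][165:310,190:370,::-1],None,fx=4,fy=4,interpolation=cv2.INTER_CUBIC))
s=read_state(); print(s['position'],s['contact_force'],s['clock'])
E
```

```text
scene 464
[-2.25052685e+02  4.40456300e+01  1.76466513e-02  9.32512124e-03] x range 445.13199060784405 555.6065678216894
top 195
[-2.23125348e+02  4.39488092e+01  2.56222305e-02 -4.01015480e-03] x range 443.50220510286783 495.018300165122
[ 501.3340566  -223.66363742   92.88668324] [ 0.79881379  0.64297068 -0.29794919] 8.95
```

View pics/scene_i.png

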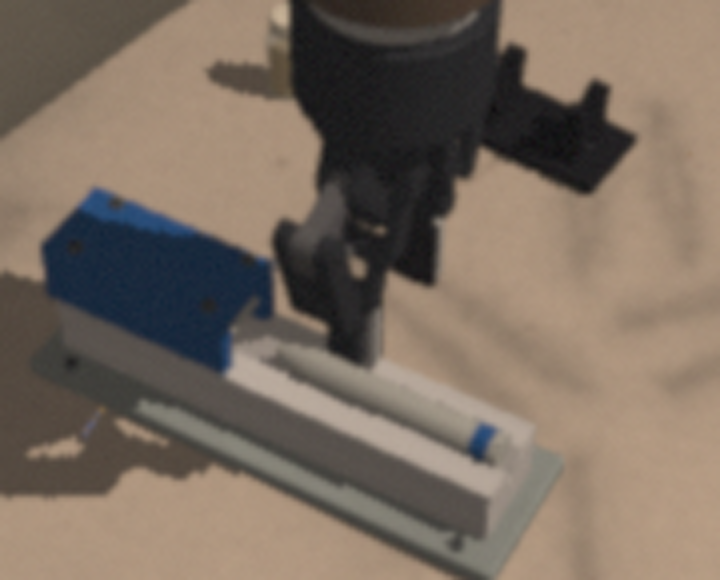

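The pin lies in the groove with its nose at (270,350), about 15 mm short of the hood mouth, and its tail at (505,445). Next I close the fingers, move behind the tail and lower.

jog_arm --plan '[[20,[0.25,0,0],[0,0,0]],[0,[0.5,0,0],[0,0,0]],[0,[0.76,0,0],[0,0,0]],[0,[0.76,0,0],[0,0,0]],[0,[0.76,0,0.2],[0,0,0]],[0,[0.76,0,0.4],[0,0,0]],[0,[0.76,0,0.485],[0,0,0]],[0,[0.76,0,0.485],[0,0,0]]]'

```text
clock: 9.95
position: [425.7, -225.2, 43.8]
ee_rot: [-0.009, 1.0, 0.0, -0.001]
contact_force: [-0.0, 0.3, -0.5]
gripper_width: -0.0
grasp_force: 0.0
```

jog_arm --plan '[[0,[0,0,0],[0,0,0]],[0,[-0.02,0,0],[0,0,0]],[0,[-0.04,0,0],[0,0,0]],[0,[-0.04,0,0],[0,0,0]]]'

```text
clock: 10.45
position: [430.0, -225.1, 44.7]
ee_rot: [-0.009, 1.0, -0.0, 0.0]
contact_force: [0.5, 0.5, 0.6]
gripper_width: 0.1
grasp_force: 0.0
```

jog_arm --plan '[[0,[-0.02,0,0],[0,0,0]],[0,[-0.04,0,0],[0,0,0]],[0,[-0.06,0,0],[0,0,0]],[0,[-0.08,0,0],[0,0,0]],[0,[-0.1,0,0],[0,0,0]],[0,[-0.12,0,0],[0,0,0]],[0,[-0.14,0,0],[0,0,0]],[0,[-0.16,0,0],[0,0,0]],[0,[-0.18,0,0],[0,0,0]],[0,[-0.2,0,0],[0,0,0]]]'

```text
clock: 11.7
position: [449.7, -224.7, 44.4]
ee_rot: [-0.009, 1.0, 0.0, -0.0]
contact_force: [-0.5, -0.4, -0.2]
gripper_width: 0.0
grasp_force: 0.3
```

jog_arm --plan '[[0,[-0.015,0,0],[0,0,0]],[0,[-0.03,0,0],[0,0,0]],[0,[-0.045,0,0],[0,0,0]],[0,[-0.06,0,0],[0,0,0]],[0,[-0.075,0,0],[0,0,0]],[0,[-0.09,0,0],[0,0,0]],[0,[-0.1,0,0],[0,0,0]]]'

```text
clock: 12.58
position: [459.7, -224.6, 44.4]
ee_rot: [-0.009, 1.0, 0.0, -0.0]
contact_force: [-0.1, 0.3, -0.1]
gripper_width: -0.1
grasp_force: 0.4
```

jog_arm --plan '[[0,[-0.015,0,0],[0,0,0]],[0,[-0.03,0,0],[0,0,0]],[0,[-0.045,0,0],[0,0,0]],[0,[-0.06,0,0],[0,0,0]],[0,[-0.075,0,0],[0,0,0]],[0,[-0.09,0,0],[0,0,0]],[0,[-0.1,0,0],[0,0,0]]]'

```text
clock: 13.45
position: [469.5, -224.4, 44.4]
ee_rot: [-0.009, 1.0, 0.0, -0.0]
contact_force: [-1.1, -0.5, 0.8]
gripper_width: -0.1
grasp_force: 0.7
```

```bash
python3 - <<'E'
from pf import *
for n in ('scene','top'):
    D=grab(n); P=pts(D).reshape(-1,3); I=D['img'].reshape(-1,3).astype(int)
    m=(I[:,2]>I[:,0]+25)&(abs(P[:,1]+224)<12)&(P[:,0]>430)&(P[:,0]<562)&(P[:,2]>42)&(P[:,2]<60)
    print(n,m.sum(),P[m].mean(0) if m.any() else '', P[m][:,0].min() if m.any() else '')
    q=P[(abs(P[:,1]+224)<9)&(P[:,0]>430)&(P[:,0]<570)&(P[:,2]>46)&(P[:,2]<56)&(I.sum(1)>200)]
    print(q[:,0].min(),q[:,0].max(),np.histogram(q[:,0],bins=np.arange(430,571,10))[0])
s=read_state(); print(s['position'],s['contact_force'],s['clock'])
cv2.imwrite('pics/scene_j.png',cv2.resize(load('scene')['img'][165:310,190:370,::-1],None,fx=4,fy=4,interpolation=cv2.INTER_CUBIC))
E
```

```text
scene 9 [ 489.45959549 -218.62499927   47.97859202] 487.1799343747406
458.37251370667167 569.9407525389394 [ 0  0 11  5  0  5 11 17 25 42 38 42 39 37]
top 0  
550.4969590774913 569.471447417031 [ 0  0  0  0  0  0  0  0  0  0  0  0  9 26]
[ 469.58937519 -224.3965588    44.40195819] [-1.13283858 -0.24003219  0.93371272] 13.55
```

View pics/scene_j.png

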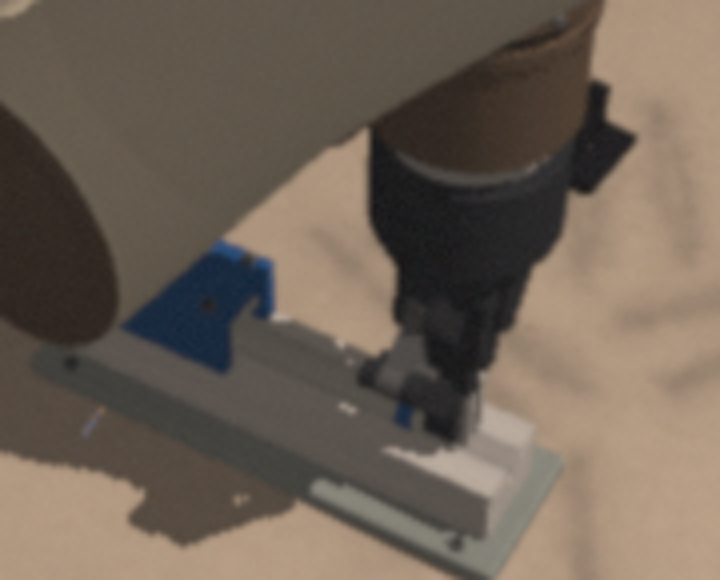

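The band at (403,412) shows the pin tracking the fingers, with its tail about 10.5 mm ahead of the TCP. Next I go on to the earliest stop position minus a margin, then feel in small steps.

jog_arm --plan '[[0,[-0.01,0,0],[0,0,0]],[0,[-0.02,0,0],[0,0,0]],[0,[-0.03,0,0],[0,0,0]],[0,[-0.04,0,0],[0,0,0]],[0,[-0.05,0,0],[0,0,0]],[0,[-0.06,0,0],[0,0,0]]]'

```text
clock: 14.3
position: [475.1, -224.2, 44.3]
ee_rot: [-0.009, 1.0, 0.0, -0.001]
contact_force: [-3.3, -0.9, 1.7]
gripper_width: 0.1
grasp_force: 1.6
```

jog_arm --plan '[[0,[-0.01,0,0],[0,0,0]],[0,[-0.02,0,0],[0,0,0]],[0,[-0.03,0,0],[0,0,0]],[0,[-0.04,0,0],[0,0,0]],[0,[-0.05,0,0],[0,0,0]]]'

```text
clock: 14.92
position: [480.7, -224.1, 44.3]
ee_rot: [-0.009, 1.0, 0.0, 0.0]
contact_force: [-3.1, -0.1, -0.4]
gripper_width: 0.1
grasp_force: 1.7
```

jog_arm --plan '[[0,[-0.01,0,0],[0,0,0]],[0,[-0.015,0,0],[0,0,0]],[0,[-0.015,0,0],[0,0,0]]]'

```text
clock: 15.3
position: [482.3, -224.1, 44.4]
ee_rot: [-0.009, 1.0, -0.0, 0.0]
contact_force: [-2.6, 0.8, 0.4]
gripper_width: -0.2
grasp_force: 1.4
```

```bash
python3 -c "
from bench import *
s=read_state(); print(s['position'],s['contact_force'],s['clock'],s['wrist_torque'])"
```

```text
[ 482.32620682 -224.11314523   44.39968038] [-2.58872161  0.75611592  0.43524178] 15.3 [-0.03638961  0.85019763 -0.05285293]
```

jog_arm --plan '[[0,[-0.01,0,0],[0,0,0]],[0,[-0.02,0,0],[0,0,0]],[0,[-0.02,0,0],[0,0,0]]]'

```text
clock: 15.68
position: [484.4, -224.1, 44.5]
ee_rot: [-0.009, 1.0, -0.0, 0.0]
contact_force: [-1.9, 0.5, 0.1]
gripper_width: -0.4
grasp_force: 1.3
```

```bash
python3 -c "
from bench import *
s=read_state(); print(s['position'],s['contact_force'],s['clock'],s['wrist_torque'])"
```

```text
[ 484.40752609 -224.10529552   44.46065633] [-1.90558516  0.50111085  0.09149529] 15.675 [-0.01902249  0.71621033  0.00429706]
```

jog_arm --plan '[[0,[-0.01,0,0],[0,0,0]],[0,[-0.01,0,0],[0,0,0]]]'

```text
clock: 15.92
position: [485.3, -224.1, 44.4]
ee_rot: [-0.009, 1.0, -0.0, 0.0]
contact_force: [-3.0, 0.0, -0.1]
gripper_width: -0.3
grasp_force: 1.3
```

jog_arm --plan '[[0,[-0.01,0,0],[0,0,0]],[0,[-0.01,0,0],[0,0,0]]]'

```text
clock: 16.18
position: [486.2, -224.1, 44.4]
ee_rot: [-0.009, 1.0, -0.0, 0.0]
contact_force: [-3.1, -1.0, 0.5]
gripper_width: 0.1
grasp_force: 1.3
```

jog_arm --plan '[[0,[-0.01,0,0],[0,0,0]],[0,[-0.01,0,0],[0,0,0]]]'

```text
clock: 16.42
position: [487.1, -224.1, 44.4]
ee_rot: [-0.009, 1.0, 0.0, -0.0]
contact_force: [-3.6, -0.3, -0.6]
gripper_width: 0.3
grasp_force: 1.5
```

jog_arm --plan '[[0,[-0.01,0,0],[0,0,0]],[0,[-0.01,0,0],[0,0,0]]]'

```text
clock: 16.68
position: [488.2, -224.0, 44.4]
ee_rot: [-0.009, 1.0, -0.0, 0.0]
contact_force: [-3.2, 0.0, -0.1]
gripper_width: 0.2
grasp_force: 1.5
```

jog_arm --plan '[[0,[-0.01,0,0],[0,0,0]],[0,[-0.01,0,0],[0,0,0]]]'

```text
clock: 16.92
position: [489.3, -224.0, 44.4]
ee_rot: [-0.009, 1.0, -0.0, 0.0]
contact_force: [-2.7, -0.9, -0.4]
gripper_width: 0.0
grasp_force: 1.4
```

jog_arm --plan '[[0,[-0.01,0,0],[0,0,0]],[0,[-0.01,0,0],[0,0,0]]]'

```text
clock: 17.18
position: [490.0, -224.0, 44.4]
ee_rot: [-0.009, 1.0, 0.0, -0.0]
contact_force: [-3.0, -0.1, -0.0]
gripper_width: -0.1
grasp_force: 1.7
```

jog_arm --plan '[[0,[-0.01,0,0],[0,0,0]],[0,[-0.01,0,0],[0,0,0]]]'

```text
clock: 17.42
position: [490.1, -224.0, 44.3]
ee_rot: [-0.009, 1.0, 0.0, -0.001]
contact_force: [-5.6, -0.3, 0.3]
gripper_width: 0.1
grasp_force: 2.6
```

jog_arm --plan '[[0,[-0.005,0,0],[0,0,0]],[0,[-0.005,0,0],[0,0,0]]]'

```text
clock: 17.68
position: [490.1, -224.0, 44.2]
ee_rot: [-0.009, 1.0, 0.0, -0.002]
contact_force: [-5.8, -0.6, 1.9]
gripper_width: -0.1
grasp_force: 3.0
```

jog_arm --plan '[[0,[-0.005,0,0],[0,0,0]],[0,[-0.005,0,0],[0,0,0]],[0,[-0.005,0,0],[0,0,0]]]'

```text
clock: 18.05
position: [490.1, -224.0, 44.2]
ee_rot: [-0.009, 1.0, 0.0, -0.002]
contact_force: [-7.1, -0.8, 1.8]
gripper_width: -0.0
grasp_force: 3.4
```

jog_arm --plan '[[0,[-0.005,0,0],[0,0,0]],[0,[-0.005,0,0],[0,0,0]],[0,[-0.005,0,0],[0,0,0]]]'

```text
clock: 18.42
position: [490.1, -224.0, 44.2]
ee_rot: [-0.009, 1.0, 0.0, -0.003]
contact_force: [-7.8, -0.1, 2.5]
gripper_width: -0.3
grasp_force: 3.8
```

The pin is rigidly home with about 5 N on the stop above the drag. Backing off gently and rising.

jog_arm --plan '[[0,[0.01,0,0],[0,0,0]],[0,[0.02,0,0],[0,0,0]],[0,[0.03,0,0],[0,0,0]],[0,[0.05,0,0],[0,0,0]],[0,[0.1,0,0],[0,0,0]],[0,[0.2,0,0],[0,0,0]],[0,[0.2,0,-0.2],[0,0,0]],[0,[0.2,0,-0.5],[0,0,0]],[0,[0.3,0,-0.9],[0,0,0]],[0,[0.3,0,-0.9],[0,0,0]]]'

```text
clock: 19.68
position: [464.0, -225.0, 137.8]
ee_rot: [-0.009, 1.0, -0.001, 0.004]
contact_force: [0.2, -0.1, -0.1]
gripper_width: -0.4
grasp_force: 0.0
```

jog_arm --plan '[[0,[0.2,-0.2,-0.2],[0,0,0]],[0,[0.4,-0.5,-0.3],[0,0,0]],[0,[0.5,-0.8,-0.3],[0,0,0]],[0,[0.5,-1,-0.3],[0,0,0]],[0,[0.5,-1,-0.3],[0,0,0]],[0,[0.5,-1,-0.3],[0,0,0]]]'

```text
clock: 20.42
position: [413.9, -324.8, 163.7]
ee_rot: [-0.009, 1.0, 0.0, -0.0]
contact_force: [0.0, 0.3, -0.9]
gripper_width: 0.4
grasp_force: 0.0
```

```bash
python3 - <<'E'
from pf import *
pinfit(560)
for n in ('scene','top'):
    D=load(n); P=pts(D).reshape(-1,3); I=D['img'].reshape(-1,3).astype(int)
    m=(I[:,2]>I[:,0]+25)&(abs(P[:,1]+224)<12)&(P[:,0]>430)&(P[:,0]<560)&(P[:,2]>42)&(P[:,2]<60)
    print(n,m.sum(),P[m].mean(0) if m.any() else '')
cv2.imwrite('pics/scene_k.png',cv2.resize(load('scene')['img'][165:310,190:370,::-1],None,fx=4,fy=4,interpolation=cv2.INTER_CUBIC))
s=read_state(); print(s['position'],s['contact_force'],s['clock'])
E
```

```text
scene 275
[-2.24922140e+02  4.35493462e+01  1.40583077e-02  3.58306486e-03] x range 500.6749294270239 564.9521064694495
top 5
scene 24 [ 510.17728955 -220.96459771   49.93065535]
top 0 
[ 414.27067626 -324.63051193  164.08148811] [1.25870207 0.11384759 0.44945018] 20.525
```

View pics/scene_k.png

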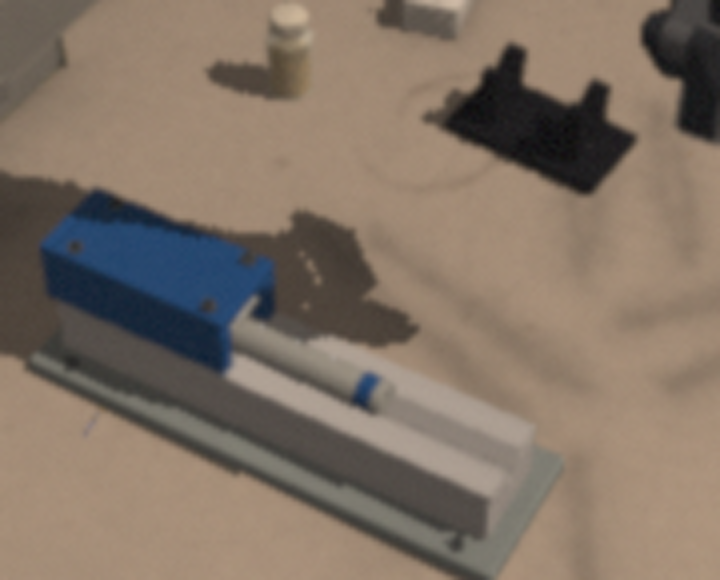

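The pin's tail is at (385,395) (x ≈ 500.7 mm, nose ≈ 51 mm past groove), it sits flat in the groove, and the vial stands at (290,50). Handing in.

```bash
python3 -c "
from bench import *
print(job_done())"
```

```text
the job is handed in; nothing more can be done
None
```

The pin lies in the V-groove with its nose home against the stop; I pressed it with about 5 N (wrist force less drag), the arm is clear and the vial is standing, and I handed the job in at about 20.5 s but got no pass/fail result back.

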